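Lens tray onto its mat, then hold the floppy mirror on its balance point

ROBOT

A 7-joint arm with a two-finger parallel gripper is mounted at the origin on the work surface. World frame = base frame: x ahead of the robot, y to its left, z up, the work surface at z = 0. Lengths are in mm, angles in rad, forces in N, time in s.
With the tool pointing down it reaches from about 425 to 925 mm from the base axis. Payload 6.8 kg.
Tool frame: the origin (TCP) lies midway between the tips of the shut fingers; the grasp point (between the pads) lies 19 mm behind it; z points along the fingers, y is the line along which they close (so a half turn about z gives the same grasp; the last joint's range is limited). The gripper opens to 88 mm and grips with 3 to 60 N. Pads are 20 mm wide; open, the fingers measure 115 mm over their backs; the gripper's body (75 mm by 178 mm) begins 61 mm behind the grasp point.
Start: joints at [1.227, 0.477, 0.022, 1.555, -0.011, 1.109, -0.083], TCP at [157.702, -656.336, 222.664] pointing down, gripper open.
Joint ranges: [-2.96, 2.96], [-0.34, 2.1], [-1.41, 1.46], [0.24, 2.44], [-1.37, 4.51], [0.17, 1.92], [-2.96, 2.96]. Speed limits (rad/s): [2.39, 2.39, 3.14, 3.14, 3.14, 3.14, 3.14].

INTERFACE

Orientations are given as [roll, pitch, yaw] about the fixed x, y, z axes, in that order (R = Rz(yaw) Ry(pitch) Rx(roll)).
In Python, from cell import robot, snapshot, calibration, sign_off gives the robot as it stands.
- The arm moves only by the shell command python3 -m inch 'ROWS' [FORCE]. ROWS is JSON, a list of rows, each a list of 3 entries, a list of its own where there are three numbers: the gripper's target within -1 to 1 (shut at 1, half-way at 0, fully open at -1), then the shift along the world's x, y, z scaled (see below), then the turn, a rotation vector about the world's x, y, z scaled (see below). In form: [[fingers, [tx, ty, tz], [rx, ry, rz]], ...]. A call has 1 to 20 rows; each row is the pose to reach, as a shift and turn from the pose commanded when the call began, turning the shorter way round; what a row does not reach only later rows make up. The controller multiplies each number of a shift by 1 m and each number of a turn by 180 degrees. A row lasts 1/10 s, in which the tool goes at most 50 mm and 8.59 degrees, less where a joint would pass 70% of its speed; a pose out of reach is approached as far as the arm can. A call with a number of a shift or a turn outside -1 to 1 is refused whole. A call with a gripper value outside its range is refused whole. The fingers move at their own pace and stop on an object; FORCE is the grip in N (left out, the last holds). Time passes only in rows, so rows that repeat a pose let the fingers close. It gives the time, the measured TCP pose, the force, the opening and the grip force at its end, in the units of the state.
- robot.observe(): the state, without advancing time (a new reading comes with each control period).
- snapshot(name): name is "side" or "top" or "wrist"; returns (picture, depth): 384x512x3 uint8, red, green, blue; 384x512 float32, mm along the optical axis (not along the pixel's ray), 0 where there is no reading.
- calibration(name): a dict with "vfov" (degrees; the focal length in pixels is half the picture's height over the tangent of half this angle, whatever the lens; pixels are square), "cx", "cy" (the principal point, pixels), "world_to_cam" (4x4, takes a point from world to camera coordinates); the wrist camera has in their place "T_tool_cam" (4x4, takes a point from camera to tool coordinates, whose origin is the TCP and whose axes are the flange's). Camera axes: x right, y down, z forward; pixel columns grow to the right and rows downward; lengths in mm; the calibration is good to about 2 mm. A picture is of the moment at which its call begins: read the wrist's pose just before it. calibration takes no time and is no camera call.
- sign_off(): hands the job in; it is judged then, once.
The state is a dict: "clock": time; "joint_positions": joint angles; "dq": joint speeds; "effort": joint torques, N m; "eef_pos": TCP position; "orientation": TCP orientation; "ft_force": force on the tool from outside, world axes, zero at the start; "wrist_torque": the same for the moment, N m; "finger_gap": finger opening in mm; "grasp_force": force on a finger pad.
Only numpy, scipy, OpenCV 4.12 (cv2) and the standard library are available. Lean on these libraries where they do the work, as an engineer would, in place of code of your own. Each camera call takes 0.05 s, during which the arm holds its last target. There are 200 camera calls.

TASK

I am about to put my lenses in: slide the clear lens tray along the steel shelf, without lifting it off, until it sits squarely and centred on the dark green mat, and let go of it. Then take hold of the folding mirror's pink flap and swing it up gently to its balance point, standing straight up; its hinge is loose and it would drop either way, so finish while still holding it there, never letting it fall back or tip over the far side. Leave the other things on the shelf where they are.

Things in the scene. Friction and masses are not known exactly. Their poses are not given: they have to be found in the camera images.
- mat: Thin dark green rectangular mat fixed on the steel shelf, 100 (x) by 140 (y) mm and 1 mm thick, too thin to hinder sliding. Origin at the centre of its underside, on the shelf's top (the shelf's top is 12 mm above the work surface); z up.
- tray: Loose clear acrylic lens tray, 80 (x) by 120 (y) mm, about 0.1 kg, rim 16 mm high, floor top 5 mm above the shelf. Bluish grip ridge in its middle: 12 mm thick (y), 50 mm long (x), top 46 mm above the shelf, open wells 51 mm wide on both sides. Origin at the centre of its underside, z up. It fits the mat with its x along the mat's x, either way round. Starts to the left or right of the mat.
- mirror: White base of the folding mirror, fixed to the shelf on the other side of the mat from the tray: 130 (x, -85 to +45) by 120 (y) by 12 mm, with two 40 mm high hinge cheeks at x = 0, y = -53 and +53. Origin on the shelf's top, straight below the hinge axis, which runs along its y 30 mm above the shelf.
- hinge (a point): Middle of the flap's hinge axis, 30 mm above the shelf's top; its y runs along the hinge axis, its x horizontally away from the folded flap, z up. It does not move with the flap.
- flap (a joint): Angle of the pink mirror flap (rad): 0 folded down level, towards the base's -x, where it rests at the start; 1.571 upright, its balance point; 2.7 fallen to the far side. The hinge turns almost freely and has no spring; let go, the flap drops to one side.
- panel: The pink mirror flap itself, about 0.12 kg: a panel 92 mm wide (y) and 8 mm thick (z) with mirror glass on both faces, from 8 to 88 mm from the hinge axis along its -x, then two 8 mm arms, 68 mm apart inside, carrying a round bar. Origin in the middle of the hinge axis; it turns with the flap, its -x pointing from the hinge to the bar (straight up at balance).
- bar (a point): Middle of the flap's round dark pink grip bar, 10 mm in diameter, parallel to the hinge axis and 130 mm from it, 68 mm free length between its arms, open gap of 42 mm from the bar's centre to the panel's edge. Folded, the bar is 30 mm above the shelf with nothing under it; upright, 160 mm. Being round, it can turn between the fingers as the flap swings.
- pump_bottle: Pump bottle, 60 mm diameter, 165 mm high, loose bystander at the back of the shelf; origin at the centre of its underside.
- lens_case: Pink twist-cap lens case, 34 by 70 mm, 20 mm high, loose bystander at the front of the shelf between the robot and the mat; origin at the centre of its underside.
- hair_clip: Steel hair clip, 16 by 63 mm, 8 mm high, loose bystander behind the mat; origin at the centre of its underside.
- cup: Empty white ceramic cup, 74 mm diameter, 85 mm high, loose bystander at the back; origin at the centre of its underside.
- cream_jar: Small amber cream jar, 52 mm diameter, 45 mm high, loose bystander at the back; origin at the centre of its underside.
Things that resemble listed ones, but are neither listed nor needed, are in the scene too. Leave any red look-alike of the tray alone.

How it is judged (in metres and radians):
On the way, in this order (a step that is already met when the one before it is completed fails the run):
1. the tray lies centred and square on the mat, let go, with the mirror flap still folded (horizontal distance between tray and mat below 0.015 m and angle between the x axis of tray and the x axis of mat, either way round below 0.2 rad and height (world z) of tray below 0.016 m and angle between tray's own z axis and vertical below 0.06 rad and contact force between the fingers and tray below 0.1 N and linear speed of tray below 0.02 m/s and value of joint flap below 0.3 rad), for 0.2 s.
2. the fingers hold the flap still at its balance point (value of joint flap between 1.451 and 1.691 rad and velocity of joint flap between -0.15 and 0.15 rad/s and contact force between the fingers and panel above 0.3 N), for 0.3 s.
At the end, for the whole second after the job is handed in: The flap is held by the fingers (at least 0.3 N) within 0.12 rad of upright and not turning (under 0.15 rad/s), while the tray lies flat on the shelf, let go and still, within 15 mm of the mat's centre and 0.2 rad of square with it (all of step 2 and horizontal distance between tray and mat below 0.015 m and angle between the x axis of tray and the x axis of mat, either way round below 0.2 rad and height (world z) of tray below 0.016 m and angle between tray's own z axis and vertical below 0.06 rad and contact force between the fingers and tray below 0.1 N and linear speed of tray below 0.02 m/s); the arm keeps its last pose, push and grip.
It fails at once if the tray is lifted or tipped instead of slid (height (world z) of tray above 0.022 m or angle between tray's own z axis and vertical above 0.2 rad).
It fails at once if the flap goes over the far side (value of joint flap above 2 rad).
It fails at once if the flap falls or is flung (over 5 rad/s) (velocity of joint flap below -5 rad/s or velocity of joint flap above 5 rad/s).
It fails at once if another thing on the shelf is moved more than 25 mm or tipped over (distance of any of pump_bottle, lens_case, hair_clip, cup, cream_jar from where it was at the start of the episode above 0.025 m or angle between any of pump_bottle, lens_case, hair_clip, cup, cream_jar's own z axis and vertical above 0.4 rad).
It also fails if it takes over 58 s, if anything falls off the work surface, if the arm or the gripper's body presses on something with over 40 N, if the wrist force passes 120 N, or if a joint passes its speed limit or range.

## Working session

There is one attempt and no reset: what is moved stays moved. The work goes in short steps, Python scripts to look and compute and a shell command to move; the robot and the scene stay as the last step left them, time stands still between calls to the robot, and variables do not carry over. Pictures are saved under pics/ and viewed, at most 10 in all, crops included, and the job is handed in when it is done.

```bash
ls; mkdir -p pics
python3 - <<'E'
from cell import robot,snapshot,calibration
import cv2,numpy as np
for n in ("top","side"):
    p,d=snapshot(n); np.savez(f"pics/{n}0.npz",p=p,d=d); cv2.imwrite(f"pics/{n}0.png",p[:,:,::-1])
    c=calibration(n); print(n,c["vfov"],c["cx"],c["cy"],np.round(np.array(c["world_to_cam"]),3).tolist())
print(robot.observe())
E
```

```text
pics
top 55.880179295965 257.3219688435399 190.19835441094745 [[0.001, -1.0, 0.006, -44.937], [-0.992, -0.002, -0.127, 530.574], [0.127, -0.006, -0.992, 925.756], [0.0, 0.0, 0.0, 1.0]]
side 55.93818763398557 256.5795605430152 196.3142554996127 [[0.682, -0.731, 0.014, -365.352], [-0.404, -0.393, -0.826, 249.767], [0.609, 0.558, -0.564, 673.809], [0.0, 0.0, 0.0, 1.0]]
{'clock': 0.1, 'joint_positions': array([ 1.2269137 ,  0.47770806,  0.02234079,  1.55632743, -0.01148999,
        1.1092811 , -0.08308134]), 'dq': array([ 0.0020568 , -0.00082523,  0.00045448, -0.00186211,  0.00016314,
        0.0006402 , -0.00078356]), 'effort': array([ 4.23844511e-03, -5.84095001e+01,  1.54002707e+00, -2.73312056e+01,
       -5.42373152e-02,  1.32188227e-02,  5.79632888e-05]), 'eef_pos': array([ 157.54740219, -655.81280526,  221.79581615]), 'orientation': array([-3.14000168e+00,  1.23176829e-04,  2.35827796e-01]), 'ft_force': array([ 0.64545288, -0.19883608,  0.34952667]), 'wrist_torque': array([-0.02334403,  0.06616731,  0.00329775]), 'grasp_force': 0.0, 'finger_gap': 87.96746611512525}
```

View pics/top0.png

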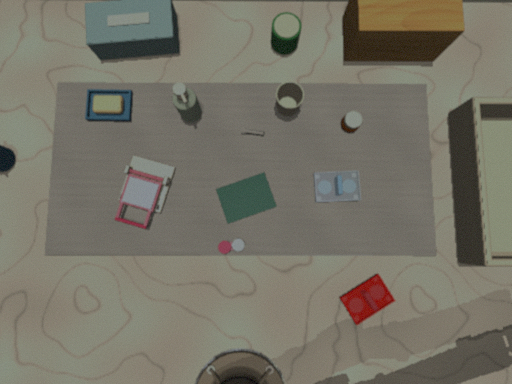

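View pics/side0.png

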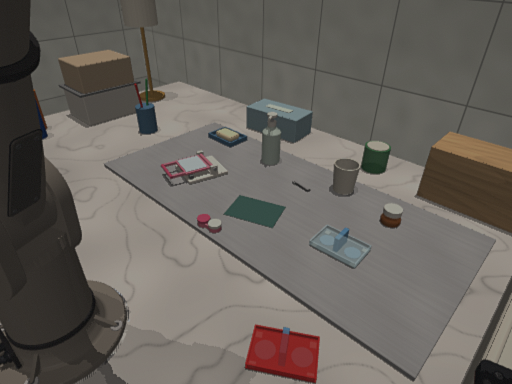

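Top view: tray at pixel (337,186) with its blue ridge, mat at (246,198), mirror at (145,192) with its bar at about (133,222), lens case at (231,246), red look-alike at (367,300).

```bash
cat > h.py <<'E'
import numpy as np,cv2
from cell import robot,snapshot,calibration
from scipy.spatial.transform import Rotation as Rn
def cam(n,st=None):
    c=calibration(n); f=192/np.tan(np.radians(c["vfov"]/2)); 
    if n=="wrist":
        T=np.eye(4);T[:3,:3]=Rn.from_euler("xyz",st["orientation"]).as_matrix();T[:3,3]=st["eef_pos"]
        M=T@np.array(c["T_tool_cam"])
    else: M=np.linalg.inv(np.array(c["world_to_cam"]))
    return M,f,c["cx"],c["cy"]
def plane(px,z,C):
    M,f,cx,cy=C; px=np.atleast_2d(np.asarray(px,float))
    r=np.c_[(px[:,0]-cx)/f,(px[:,1]-cy)/f,np.ones(len(px))]@M[:3,:3].T
    return M[:3,3]+r*((z-M[2,3])/r[:,2:3])
def biggest(m,box=None):
    m=m.astype(np.uint8)
    if box: k=np.zeros_like(m);k[box[1]:box[3],box[0]:box[2]]=1;m=m*k
    n,l,s,c=cv2.connectedComponentsWithStats(m); i=1+np.argmax(s[1:,4]); return l==i
def rect(mask,z,C):
    ys,xs=np.nonzero(mask); P=plane(np.c_[xs,ys],z,C)[:,:2].astype(np.float32)
    (c,s,a)=cv2.minAreaRect(P); b=cv2.boxPoints((c,s,a)); e=b[1]-b[0]; e2=b[2]-b[1]
    L=e if np.linalg.norm(e)>np.linalg.norm(e2) else e2
    return np.round(c,1),np.round(sorted(s),1),round(float(np.arctan2(L[1],L[0])),3) # long-axis direction
E
python3 - <<'E'
from h import *
d=np.load("pics/top0.npz");p=d["p"];h=cv2.cvtColor(p,cv2.COLOR_RGB2HSV).astype(int);C=cam("top")
H,S,V=h[...,0],h[...,1],h[...,2]
print("mat",rect(biggest((H>60)&(H<95)&(S>80),(200,160,290,235)),13,C))
m=(H>90)&(H<125)&(S>30); 
mt=biggest(m,(300,160,375,215)); print("tray",rect(mt,28,C),mt.sum())
mr=biggest(m&(S>85),(300,160,375,215)); print("ridge",rect(mr,58,C),mr.sum())
mp=biggest(((H>165)|(H<5))&(S>70),(95,140,190,240)); print("pink",rect(mp,42,C),mp.sum())
print(plane([[337,186],[231,246],[253,132]],20,C))
out=cv2.resize(p[140:260,100:380],None,fx=2.8,fy=2.8,interpolation=cv2.INTER_CUBIC)[:,:,::-1].copy()
for k in (mt,mr,mp):
    q=cv2.resize(k[140:260,100:380].astype(np.uint8),None,fx=2.8,fy=2.8,interpolation=0)
    cv2.drawContours(out,cv2.findContours(q,0,2)[0],-1,(0,255,0),1)
cv2.imwrite("pics/c1.png",out)
E
```

```text
mat (array([532.5,  -5.9]), array([ 56.9, 133.9]), -1.269)
tray (array([ 547.2, -277.8]), array([54.2, 55.9]), -1.498) 305Traceback (most recent call last):
  File "<stdin>", line 7, in <module>
  File "h.py", line 18, in biggest
    n,l,s,c=cv2.connectedComponentsWithStats(m); i=1+np.argmax(s[1:,4]); return l==i
                                                     ~~~~~~~~~^^^^^^^^^
    return _wrapfunc(a, 'argmax', axis=axis, out=out, **kwds)
    return bound(*args, **kwds)
ValueError: attempt to get argmax of an empty sequence
```

Run:
```python
from h import *
d=np.load("pics/top0.npz");p=d["p"];h=cv2.cvtColor(p,cv2.COLOR_RGB2HSV)
for n,x,y in [("mat",246,198),("mat2",262,185),("shelf",290,200),("ridge",337,184),("rim",318,186),("well",350,187),("rim",337,172),("arm",120,208),("bar",132,225),("side",127,185)]: print(n,h[y,x].tolist(),p[y,x].tolist())
print(p[186,308:368].tolist())
```

```text
mat [78, 70, 87] [63, 87, 77]
mat2 [75, 72, 92] [66, 92, 79]
shelf [17, 21, 111] [111, 107, 102]
ridge [103, 68, 102] [75, 90, 102]
rim [96, 38, 135] [115, 131, 135]
well [98, 40, 140] [118, 134, 140]
rim [107, 20, 117] [108, 112, 117]
arm [175, 95, 132] [132, 83, 91]
bar [1, 64, 108] [108, 82, 81]
side [125, 11, 143] [138, 137, 143]
[[114, 111, 102], [113, 108, 102], [115, 115, 105], [113, 109, 104], [111, 110, 102], [105, 99, 92], [95, 99, 95], [111, 114, 119], [118, 125, 130], [116, 126, 132], [115, 131, 135], [117, 133, 142], [112, 127, 134], [122, 137, 142], [123, 134, 143], [114, 130, 139], [117, 132, 139], [122, 136, 142], [118, 133, 141], [114, 131, 138], [120, 135, 140], [117, 138, 140], [118, 132, 139], [117, 127, 131], [111, 119, 122], [115, 119, 121], [96, 105, 107], [78, 89, 95], [73, 85, 93], [78, 93, 103], [92, 114, 124], [100, 124, 142], [94, 123, 138], [98, 126, 136], [99, 121, 130], [113, 129, 135], [118, 133, 139], [115, 131, 136], [115, 134, 140], [116, 133, 136], [114, 131, 139], [114, 134, 137], [114, 131, 137], [113, 131, 138], [113, 130, 134], [116, 134, 139], [115, 132, 139], [117, 133, 136], [112, 123, 124], [107, 115, 114], [102, 109, 110], [112, 114, 115], [116, 115, 111], [111, 110, 102], [109, 110, 97], [111, 110, 99], [113, 109, 101], [115, 112, 104], [112, 113, 100], [111, 110, 101]]
```

Run:
```python
from h import *
d=np.load("pics/top0.npz");p=d["p"];C=cam("top")
h=cv2.cvtColor(cv2.GaussianBlur(p,(3,3),0),cv2.COLOR_RGB2HSV).astype(int)
H,S,V=h[...,0],h[...,1],h[...,2]
mm=biggest((H>55)&(H<100)&(S>42),(200,160,290,235)); print("mat",rect(mm,13,C))
b=p[...,2].astype(int)-p[...,0]; b=cv2.GaussianBlur(b.astype(np.float32),(3,3),0)
mt=biggest(b>0,(300,160,375,215)); print("tray",rect(mt,24,C),mt.sum())
mr=biggest(b>26,(325,170,348,200)); print("ridge",rect(mr,50,C),mr.sum())
mp=biggest(((H>165)|(H<8))&(S>45),(95,140,190,240)); print("pink",rect(mp,42,C),mp.sum())
ms=biggest(((H>165)|(H<8))&(S>60),(215,235,235,258)); print("case pink",plane(np.argwhere(ms)[:,::-1].mean(0),30,C)); print("case white",plane([238,245],30,C),"clip",plane([[253,132],[145,190]],18,C))
out=cv2.resize(p[140:260,100:380],None,fx=2.8,fy=2.8,interpolation=cv2.INTER_CUBIC)[:,:,::-1].copy()
for k in (mm,mt,mr,mp):
    q=cv2.resize(k[140:260,100:380].astype(np.uint8),None,fx=2.8,fy=2.8,interpolation=0)
    cv2.drawContours(out,cv2.findContours(q,0,2)[0],-1,(0,255,0),1)
cv2.imwrite("pics/c1.png",out)
```

```text
mat (array([513.6, -13. ]), array([ 97., 137.]), -1.227)
tray (array([ 543.9, -257.4]), array([ 80.6, 122.3]), -1.526) 1348
ridge (array([ 544.1, -259. ]), array([13.1, 45. ]), -0.027) 91
pink (array([507.3, 267.5]), array([ 96.9, 142.5]), -0.286) 781
case pink [[382.47803544  41.65291617  30.        ]]
case white [[386.81655248   6.1110894   30.        ]] clip [[694.13249003 -32.18384826  18.        ]
 [532.65442112 257.9527382   18.        ]]
```

View pics/c1.png

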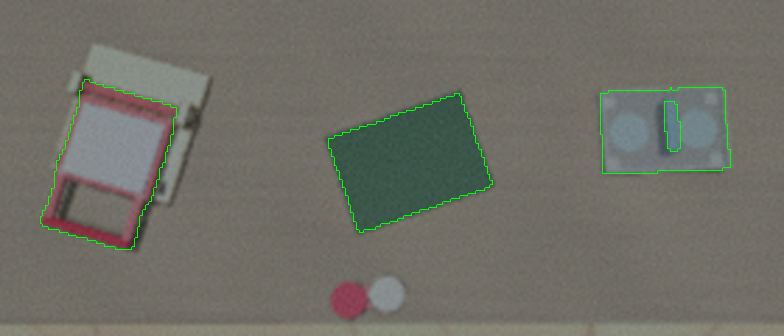

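Masks follow the mat, tray and flap outlines well. Moving over the tray for a closer look.

```bash
python3 -m inch '[[0.1,[0.386,0.397,-0.03],[0,0,-0.06]],[0.1,[0.386,0.397,-0.03],[0,0,-0.06]],[0.1,[0.386,0.397,-0.03],[0,0,-0.06]],[0.1,[0.386,0.397,-0.03],[0,0,-0.06]],[0.1,[0.386,0.397,-0.03],[0,0,-0.06]],[0.1,[0.386,0.397,-0.03],[0,0,-0.06]],[0.1,[0.386,0.397,-0.03],[0,0,-0.06]],[0.1,[0.386,0.397,-0.03],[0,0,-0.06]],[0.1,[0.386,0.397,-0.03],[0,0,-0.06]],[0.1,[0.386,0.397,-0.03],[0,0,-0.06]],[0.1,[0.386,0.397,-0.03],[0,0,-0.06]],[0.1,[0.386,0.397,-0.03],[0,0,-0.06]],[0.1,[0.386,0.397,-0.03],[0,0,-0.06]],[0.1,[0.386,0.397,-0.03],[0,0,-0.06]],[0.1,[0.386,0.397,-0.03],[0,0,-0.06]],[0.1,[0.386,0.397,-0.03],[0,0,-0.06]]]' 15
python3 - <<'E'
from h import *
st=robot.observe(); p,d=snapshot("wrist"); np.savez("pics/w1.npz",p=p,d=d); cv2.imwrite("pics/w1.png",p[:,:,::-1])
print(st["clock"],st["eef_pos"],st["orientation"],st["joint_positions"],st["finger_gap"])
np.save("pics/w1.npy",st,allow_pickle=True)
E
```

```text
clock: 1.7
eef_pos: [542.7, -261.0, 192.8]
orientation: [3.141, 0.0, 0.045]
ft_force: [0.1, -0.1, -0.1]
finger_gap: 39.6
grasp_force: 0.0
1.7 [ 542.65064412 -260.98204131  192.76177265] [3.14100744e+00 2.85732744e-04 4.45704710e-02] [ 0.44556562  0.39194714 -0.13085458  1.75977204  0.06028085  0.99378222
 -1.23460758] 39.64596414979453
```

View pics/w1.png

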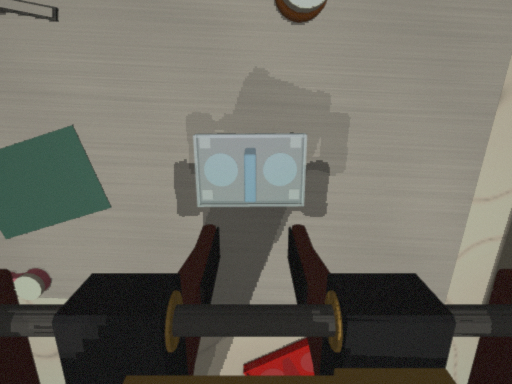

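Wrist view: clear tray at about (250,170), its ridge at (250,175), mat's edge on the left.

Run:
```python
from h import *
st=np.load("pics/w1.npy",allow_pickle=True).item(); p=np.load("pics/w1.npz")["p"];C=cam("wrist",st)
b=cv2.GaussianBlur(p[...,2].astype(np.float32)-p[...,0],(3,3),0)
g=cv2.GaussianBlur(p,(3,3),0).astype(int)
m=biggest((b>3)&(g.sum(2)>270),(185,120,315,215)); print("tray",rect(m,28,C),m.sum())
mr=biggest(b>65,(235,130,265,212)); print("ridge",rect(mr,58,C),mr.sum())
ys,xs=np.nonzero(m);print(xs.min(),xs.max(),ys.min(),ys.max()); ys,xs=np.nonzero(mr);print(xs.min(),xs.max(),ys.min(),ys.max())
print(p[175,240:262].tolist())
```

```text
tray (array([ 545. , -257.6]), array([ 80.4, 119.3]), -1.526) 7844Traceback (most recent call last):
  File "<stdin>", line 6, in <module>
  File "h.py", line 18, in biggest
    n,l,s,c=cv2.connectedComponentsWithStats(m); i=1+np.argmax(s[1:,4]); return l==i
                                                     ~~~~~~~~~^^^^^^^^^
    return _wrapfunc(a, 'argmax', axis=axis, out=out, **kwds)
    return bound(*args, **kwds)
ValueError: attempt to get argmax of an empty sequence
```

```bash
python3 -m inch '[[0.1,[0.002,0.003,-0.04],[0,0,0]],[0.1,[0.002,0.003,-0.08],[0,0,0]],[0.1,[0.002,0.003,-0.11],[0,0,0]],[0.1,[0.002,0.003,-0.135],[0,0,0]],[0.1,[0.002,0.003,-0.15],[0,0,0]],[0.1,[0.002,0.003,-0.16],[0,0,0]],[0.1,[0.002,0.003,-0.165],[0,0,0]],[0.1,[0.002,0.003,-0.165],[0,0,0]],[0.1,[0.002,0.003,-0.165],[0,0,0]]]' 12
python3 -m inch '[[0.9,[0,0,0],[0,0,0]],[0.9,[0,0,0],[0,0,0]],[0.9,[0,0,0],[0,0,0]],[0.9,[0,0,0],[0,0,0]],[0.9,[0,0,0],[0,0,0]],[0.9,[0,0,0],[0,0,0]]]' 12
```

```text
clock: 2.65
eef_pos: [546.4, -256.7, 28.6]
orientation: [3.141, -0.001, 0.047]
ft_force: [0.4, 0.0, 1.0]
finger_gap: 39.5
grasp_force: 0.0
clock: 3.25
eef_pos: [545.8, -256.5, 28.0]
orientation: [3.141, -0.0, 0.047]
ft_force: [-0.9, 0.7, 2.4]
finger_gap: 12.2
grasp_force: 12.0
```

```bash
python3 -m inch '[[0.9,[-0.001,0.008,0],[0,0,0.003]],[0.9,[-0.003,0.02,0],[0,0,0.008]],[0.9,[-0.005,0.035,0],[0,0,0.014]],[0.9,[-0.007,0.05,0],[0,0,0.02]],[0.9,[-0.009,0.066,0],[0,0,0.026]],[0.9,[-0.011,0.082,0],[0,0,0.032]],[0.9,[-0.013,0.098,0],[0,0,0.038]],[0.9,[-0.015,0.114,0],[0,0,0.044]],[0.9,[-0.017,0.13,0],[0,0,0.05]],[0.9,[-0.019,0.146,0],[0,0,0.056]],[0.9,[-0.021,0.162,0],[0,0,0.063]],[0.9,[-0.023,0.178,0],[0,0,0.07]],[0.9,[-0.025,0.194,0],[0,0,0.076]],[0.9,[-0.027,0.21,0],[0,0,0.082]],[0.9,[-0.03,0.225,0],[0,0,0.088]],[0.9,[-0.031,0.236,0],[0,0,0.092]],[0.9,[-0.032,0.242,0],[0,0,0.095]],[0.9,[-0.032,0.244,0],[0,0,0.095]],[0.9,[-0.032,0.244,0],[0,0,0.095]]]' 12
python3 - <<'E'
from h import *
st=robot.observe(); p,d=snapshot("wrist"); q,d=snapshot("top")
print(st["eef_pos"],st["orientation"],st["ft_force"])
cv2.imwrite("pics/c2.png",np.hstack([p[:,:,::-1][40:300,40:480],cv2.resize(q[150:250,190:300],None,fx=2.6,fy=2.6)[:,:,::-1]]))
E
```

```text
clock: 5.15
eef_pos: [513.2, -10.9, 27.9]
orientation: [-3.141, 0.0, 0.348]
ft_force: [-1.0, -1.7, 8.0]
finger_gap: 12.4
grasp_force: 12.0
[513.15479247 -10.94894417  27.880633  ] [-3.14134836e+00  2.81249792e-04  3.47898129e-01] [-0.95212161 -1.69522198  7.98337338]
```

View pics/c2.png

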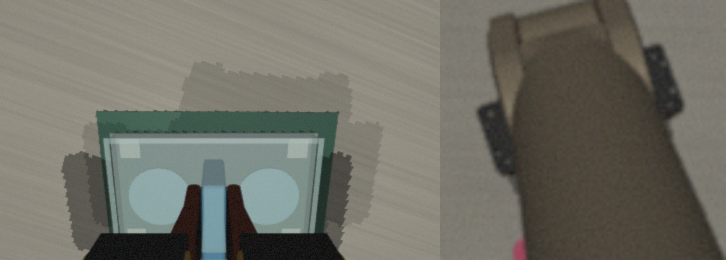

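The tray sits on the mat, with mat edges at x≈98 and 338 and tray edges at 104 and 324, so it is within about 2 mm across. Letting go and rising.

```bash
python3 -m inch '[[0.1,[0,0,0],[0,0,0]],[0.1,[0,0,0],[0,0,0]],[0.1,[0,0,0],[0,0,0]],[0.1,[0,0,0],[0,0,0]],[0.1,[0,0,0],[0,0,0]],[0.1,[0,0,0.01],[0,0,0]],[0.1,[0,0,0.03],[0,0,0]],[0.1,[0,0,0.07],[0,0,0]],[0.1,[0,0,0.12],[0,0,0]],[0.1,[0,0,0.17],[0,0,0]],[0.1,[-0.01,0.04,0.19],[0,0,0.04]],[0.1,[-0.02,0.08,0.19],[0,0,0.08]],[0.1,[-0.03,0.12,0.19],[0,0,0.12]],[0.1,[-0.04,0.16,0.19],[0,0,0.16]],[0.1,[-0.05,0.2,0.19],[0,0,0.2]],[0.1,[-0.06,0.24,0.19],[0,0,0.24]],[0.1,[-0.06,0.26,0.19],[0,0,0.27]],[0.1,[-0.06,0.26,0.19],[0,0,0.298]],[0.1,[-0.06,0.26,0.19],[0,0,0.298]],[0.1,[-0.06,0.26,0.19],[0,0,0.298]]]' 12
python3 - <<'E'
from h import *
st=robot.observe(); p,d=snapshot("wrist"); q,d2=snapshot("top")
print(st["eef_pos"],st["orientation"],st["joint_positions"])
np.save("pics/w2.npy",st,allow_pickle=True);np.savez("pics/w2.npz",p=p,d=d,q=q)
cv2.imwrite("pics/c3.png",np.hstack([p[:,:,::-1],cv2.resize(q[140:240,180:300],None,fx=2.4,fy=3.84)[:,:,::-1]]))
E
```

```text
clock: 7.25
eef_pos: [453.8, 247.0, 218.0]
orientation: [3.141, 0.0, 1.279]
ft_force: [0.4, 0.1, 0.2]
finger_gap: 39.7
grasp_force: 0.0
[453.81070105 247.03311451 217.98719688] [3.14121390e+00 2.38143431e-04 1.27869868e+00] [-0.15453256  0.26968016 -0.54662784  1.90577546  0.1647981   1.01007639
 -1.06526047]
```

View pics/c3.png

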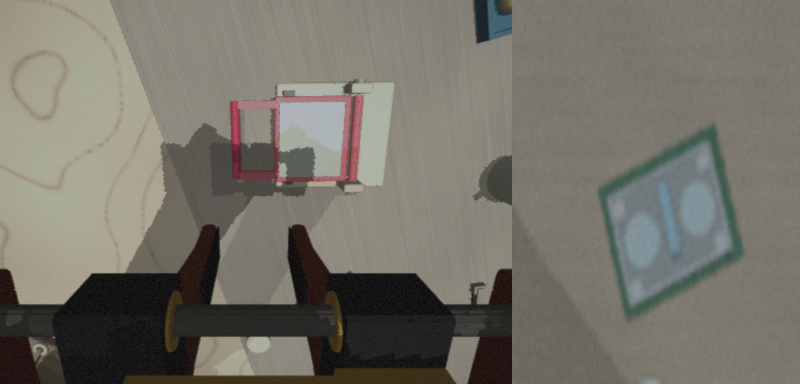

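Tray sits centred inside the mat (right crop). Wrist view: bar vertical at column 236, rows 100–180; panel edge at column 277; cheeks at about (358,88) and (353,188).

Run:
```python
from h import *
st=np.load("pics/w2.npy",allow_pickle=True).item(); D=np.load("pics/w2.npz");p=D["p"];C=cam("wrist",st)
h=cv2.cvtColor(cv2.GaussianBlur(p,(3,3),0),cv2.COLOR_RGB2HSV).astype(int)
pk=((h[...,0]>165)|(h[...,0]<5))&(h[...,1]>90)&(h[...,2]>60)
m=biggest(pk,(215,85,375,200)); print("pink",rect(m,42,C))
k=np.zeros_like(m);k[112:172,222:250]=1; mb=biggest(m&k); 
ys,xs=np.nonzero(mb); P=plane(np.c_[xs,ys],42,C)[:,:2]; vx,vy,x0,y0=cv2.fitLine(P.astype(np.float32),2,0,.01,.01).ravel()
print("bar dir",np.arctan2(vy,vx),"mid",x0,y0,xs.min(),xs.max())
ys,xs=np.nonzero(m); cols=(xs<250); r0,r1=ys[cols].min(),ys[cols].max(); print("rows",r0,r1, plane([[236,r0],[236,(r0+r1)/2],[236,r1]],42,C))
print("cheeks",plane([[358,88],[353,188]],52,C), plane([[358,88],[353,188]],52,C).mean(0))
d=D["d"]; print("depth bar",d[140,232:242], "z", C[0][2,3])
```

```text
pink (array([500.4, 264.7]), array([ 85. , 131.1]), -0.336)
bar dir 1.3026397 mid 444.987 283.0149 231 249
rows 101 179 [[458.46973578 324.30539467  42.        ]
 [446.02602256 285.31219221  42.        ]
 [432.62613939 243.32276763  42.        ]]
cheeks [[580.94099281 300.78954105  52.        ]
 [555.28410531 198.34468669  52.        ]] [568.11254906 249.56711387  52.        ]
depth bar [333.43677 331.9326  331.77927 331.90918 332.21744 333.08688 332.28284
 333.7346  334.23737 367.61157] z 380.6246185597855
```

```bash
python3 -m inch '[[0.32,[-0.008,0.038,0],[0,0,0.002]],[0.32,[-0.008,0.038,-0.04],[0,0,0.002]],[0.32,[-0.008,0.038,-0.08],[0,0,0.002]],[0.32,[-0.008,0.038,-0.12],[0,0,0.002]],[0.32,[-0.008,0.038,-0.145],[0,0,0.002]],[0.32,[-0.008,0.038,-0.165],[0,0,0.002]],[0.32,[-0.008,0.038,-0.18],[0,0,0.002]],[0.32,[-0.008,0.038,-0.188],[0,0,0.002]],[0.32,[-0.008,0.038,-0.194],[0,0,0.002]],[0.32,[-0.008,0.038,-0.194],[0,0,0.002]],[0.32,[-0.008,0.038,-0.194],[0,0,0.002]]]' 12
python3 - <<'E'
from h import *
p,d=snapshot("wrist");cv2.imwrite("pics/c4.png",p[:,:,::-1])
E
```

```text
clock: 8.45
eef_pos: [446.2, 286.0, 24.3]
orientation: [3.141, -0.001, 1.288]
ft_force: [0.7, -0.4, 0.9]
finger_gap: 29.6
grasp_force: 0.0
```

View pics/c4.png

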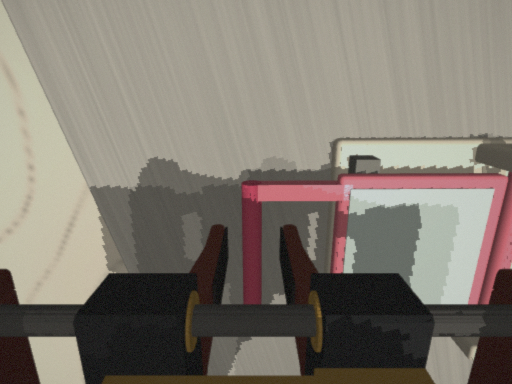

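The bar at column 252 runs midway between the fingers (227 and 283). Closing on it.

```bash
python3 -m inch '[[0.95,[0,0,0],[0,0,0]],[0.95,[0,0,0],[0,0,0]],[0.95,[0,0,0],[0,0,0]],[0.95,[0,0,0],[0,0,0]],[0.95,[0,0,0],[0,0,0]]]' 15
```

```text
clock: 9.0
eef_pos: [445.3, 285.9, 23.9]
orientation: [-3.141, 0.0, 1.289]
ft_force: [-4.0, 0.8, 5.4]
finger_gap: 9.4
grasp_force: 15.0
```

```bash
python3 -m inch '[[0.95,[0,0,0.003],[0,0,0]],[0.95,[0,0,0.007],[0,0,0]],[0.95,[0.001,0,0.016],[0,0,0]],[0.95,[0.003,-0.001,0.027],[0,0,0]],[0.95,[0.0055,-0.0015,0.038],[0,0,0]],[0.95,[0.009,-0.0025,0.0487],[0,0,0]],[0.95,[0.0135,-0.004,0.059],[0,0,0]],[0.95,[0.019,-0.0055,0.069],[0,0,0]],[0.95,[0.025,-0.0075,0.078],[0,0,0]],[0.95,[0.0305,-0.009,0.0853],[0,0,0]],[0.95,[0.035,-0.01,0.09],[0,0,0]],[0.95,[0.0365,-0.0105,0.092],[0,0,0]],[0.95,[0.0365,-0.0105,0.092],[0,0,0]]]' 15
python3 - <<'E'
from h import *
p,d=snapshot("side");cv2.imwrite("pics/c5.png",cv2.resize(p[100:220,110:270],None,fx=4,fy=4)[:,:,::-1])
E
```

```text
clock: 10.3
eef_pos: [480.1, 275.9, 117.4]
orientation: [-3.139, 0.001, 1.289]
ft_force: [-11.2, 1.7, 9.3]
finger_gap: 9.5
grasp_force: 15.0
```

View pics/c5.png

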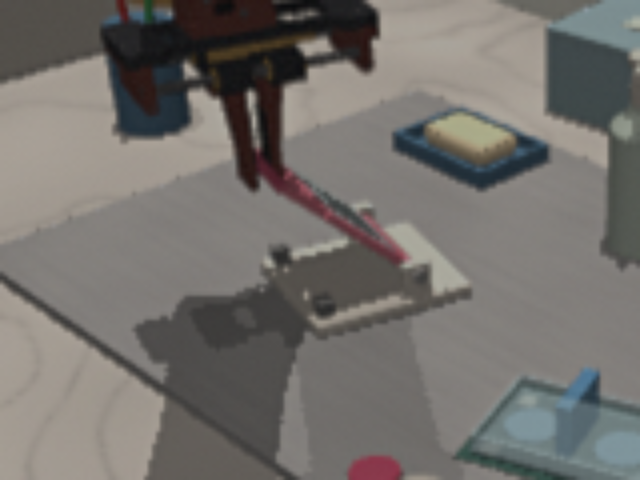

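The flap rises with the grip. The force readings show the path about 2 mm too far in, so I shift the rest by that much.

```bash
python3 -m inch '[[0.95,[-0.001,0,0.001],[0,0,0]],[0.95,[0.0027,-0.0014,0.006],[0,0,0]],[0.95,[0.0094,-0.0033,0.0115],[0,0,0]],[0.95,[0.0183,-0.0059,0.018],[0,0,0]],[0.95,[0.0277,-0.0087,0.024],[0,0,0]],[0.95,[0.0375,-0.0115,0.029],[0,0,0]],[0.95,[0.0476,-0.0145,0.0327],[0,0,0]],[0.95,[0.056,-0.0169,0.0352],[0,0,0]],[0.95,[0.0645,-0.0194,0.037],[0,0,0]],[0.95,[0.071,-0.0213,0.038],[0,0,0]],[0.95,[0.0775,-0.0232,0.0388],[0,0,0]],[0.95,[0.082,-0.0245,0.039],[0,0,0]],[0.95,[0.0862,-0.0257,0.039],[0,0,0]],[0.95,[0.0862,-0.0257,0.039],[0,0,0]],[0.95,[0.0862,-0.0257,0.039],[0,0,0]],[0.95,[0.0862,-0.0257,0.039],[0,0,0]],[0.95,[0.0862,-0.0257,0.039],[0,0,0]]]' 15
python3 - <<'E'
from h import *
q,_=snapshot("top")
p,d=snapshot("side");cv2.imwrite("pics/c6.png",np.hstack([cv2.resize(p[100:220,110:270],None,fx=3.2,fy=3.2)[:,:,::-1],cv2.resize(q[150:246,180:300],None,fx=2.3,fy=4)[:,:,::-1]]))
E
```

```text
clock: 12.05
eef_pos: [568.3, 249.9, 154.8]
orientation: [3.141, -0.001, 1.289]
ft_force: [0.6, 5.9, 4.4]
finger_gap: 9.3
grasp_force: 15.0
```

View pics/c6.png

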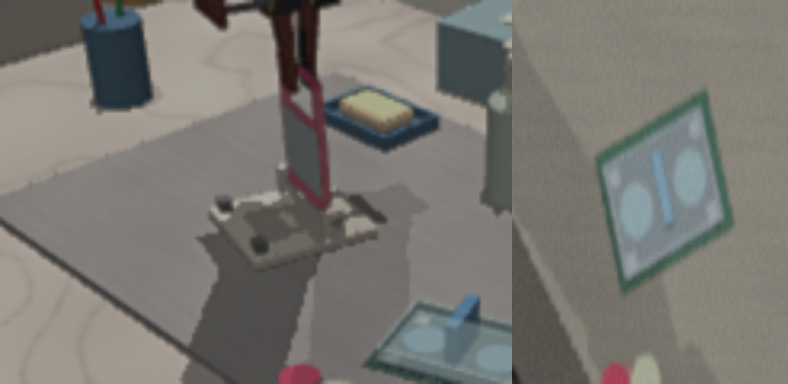

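The flap stands upright in the grip, with its bar at (568,250) over the measured hinge at (568,250). The tray is centred on the mat.

```bash
python3 -m inch '[[0.95,[0,0,0],[0,0,0]],[0.95,[0,0,0],[0,0,0]],[0.95,[0,0,0],[0,0,0]],[0.95,[0,0,0],[0,0,0]],[0.95,[0,0,0],[0,0,0]]]' 15 && python3 -c "
from cell import sign_off
print(sign_off())"
```

```text
clock: 12.65
eef_pos: [568.3, 250.0, 154.8]
orientation: [3.141, -0.001, 1.289]
ft_force: [1.7, 4.9, 4.4]
finger_gap: 9.0
grasp_force: 15.0
the job is handed in; nothing more can be done
None
```

The job is handed in: the tray was slid onto the mat, centred and let go, and the flap is held upright by its bar; the sign-off returned no verdict.

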